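# Load the wash basket and latch its lid

### The job

Get the wash basket ready for the parts washer: set the aluminium servo piston with the red seal down in the wire basket (do not drop it), swing the blue-handled lid shut, then swing the red-sleeved wire hook up over the front of the lid and press it past its spring clips until it is fully home. The drip rail hangs right over the hook and leaves room only for coming in at a slant: do not knock it, and leave everything else on the bench where it is.

Things in the scene. Friction and masses are not known exactly. Their poses are not given: they have to be found in the camera images.
- piston: the servo piston to load: turned aluminium, about 0.11 kg, standing upright on its flange on the bench; flange 50 mm diameter and 12 mm high with a red seal round it, above it a plain stem 18 mm in diameter up to 42 mm above the underside. Origin at the centre of the underside, z along the stem; round, so yaw means nothing
- basket: open wire basket, fixed in a 260 x 330 mm grey drain tray (rim 16 mm high) on the bench; outside 160 mm (x) by 220 mm (y), walls 3 mm, rim 61 mm above the origin. Origin at the centre of its underside, 4 mm above the bench; x points from its front (the side with the hook, nearest the robot) to its back (lid hinge), y to its left, z up. Its yaw is the yaw of lid, hook, tray and rail too
- basket_floor (a point): centre of the basket's inner floor, 8 mm above the basket's origin
- lid (a joint): angle of the wire lid in rad: 0 shut, lying on the rim, grows as its front edge swings up and back; at the start about 1.05 to 1.3. Stiff hinge (0.3 N m of friction), it stays where it is left. The lid is 160 mm deep (from hinge to front edge), 220 mm wide, 4 mm thick, 0.25 kg
- lid_hinge (a point): middle of the lid's hinge line, at the back rim: 80 mm behind the basket's origin and 61 mm above it; the line runs along the basket's y
- lid_handle (a point): middle of the lid's blue handle bar, 12 mm in diameter, parallel to the basket's y, free for 64 mm between its two legs, its centre line 34 mm clear of the lid's top face. In the shut lid it lies 60 mm in front of the hinge and 38 mm above it; it turns with the lid
- hook (a joint): angle of the wire hook (a U-shaped bail) in rad: 0 fully home in the spring clips, on a hard stop; grows as it swings up, forward and down, away from the lid; at the start about 1.1 to 1.45, at most 1.85. Light friction (0.03 N m): it stays about where it is left
- hook_bar (a point): middle of the hook's cross bar, parallel to the basket's y: red sleeve 10 mm in diameter, 42 mm long; beyond it the bar goes on, 7 mm thick, to 42 mm either side. Home, it lies 35 mm behind and 33 mm above the hook's pivot line, 9 mm above the lid's top face
- hook_hinge (a point): middle of the hook's pivot line, parallel to the basket's y: 90 mm in front of the basket's origin, 41 mm above it. Two sprung brass clips on the lid, 27 to 40 mm either side of the middle, stand 14 mm above the bar's home; they stop the bar at about 0.2 rad; 7 to 12 N along its path (43 degrees below level, to the back) snaps it past them at 0.1, then push it lightly on to its stop
- drip_rail: steel drip rail over the basket: a level bar 12 mm thick along the basket's y on two posts 142 mm to either side of the middle, with clutch rings hanging outside the posts (out to 0.2 m either side, down to 170 mm above the bench). Origin at the tray's underside at its centre, on the bench
- rail_mid (a point): middle of the drip rail's bar: 60 mm in front of the basket's origin in the basket's x, 285 mm above the bench, nearly straight above the hook's home place
- grease_tub: bystander: white plastic tub, 80 mm across, 65 mm high, origin under its centre
- bearing: bystander: steel bearing ring lying flat, 62 mm across, 18 mm high, origin under its centre
- mallet: bystander: orange dead-blow mallet lying on the bench to the left
- wrench: bystander: steel wrench lying on the bench to the left
- solvent_can: bystander: blue can, 66 mm across, 170 mm high, origin under its centre
- oil_bottle: bystander: white bottle with a red cap, 60 mm across, 160 mm high, origin under its centre
- screwdriver: bystander: screwdriver with a red handle lying on the bench to the right

How it is judged:
By the outcome, as a careful person would: the job done as asked, in the order asked, and still so for the second after the job is handed in, with the robot touching nothing.
It also fails if it takes over 72 s, if anything falls off the work surface, if the arm or the gripper's body presses on something with over 40 N, if the wrist force passes 120 N, or if a joint passes its speed limit or range.

### The arm

A 6-joint arm with a two-finger parallel gripper is mounted at the origin on the work surface. World frame = base frame: x ahead of the robot, y to its left, z up, the work surface at z = 0. Lengths are in mm, angles in rad, forces in N, time in s.
With the tool pointing down it reaches from about 350 to 975 mm from the base axis. Payload 7.1 kg.
Tool frame: the origin (TCP) lies midway between the tips of the shut fingers; the grasp point (between the pads) lies 19 mm behind it (ctrl.tcp_to_grasp is the distance from the TCP to the grasp point, in mm); z points along the fingers, y is the line along which they close (so a half turn about z gives the same grasp; the last joint's range is limited). The gripper opens to 88 mm and grips with 3 to 60 N. Pads are 20 mm wide; open, the fingers measure 115 mm over their backs; the gripper's body (75 mm by 178 mm) begins 61 mm behind the grasp point.
Start: joints at [-1.326, 0.423, 1.63, -0, 1.089, -0.019], TCP at [162.988, -603.357, 222.675] pointing down, gripper open.
Joint ranges: [-3, 3], [-0.9, 2.11], [0.09, 2.58], [-1.31, 4.45], [0.11, 2.69], [-2.54, 2.54]. Speed limits (rad/s): [2.39, 2.39, 3.01, 3.14, 3.14, 3.14].

### API

Orientations are given as a rotation vector (axis times angle).
In Python, from workcell import get_obs, cams, ticket, boxes_of, ctrl gives the robot as it stands.
- The arm moves only by the shell command python3 -m creep 'ROWS' [OPENING]. ROWS is JSON, one flat list of numbers, 4 for each row, row after row: the shift along the world's x, y, z in m, then the turn about the world's z in rad. In form: [tx, ty, tz, spin, tx, ty, tz, spin, ...]. A call has 1 to 10 rows; each row is the pose to reach, as a shift and turn from the pose commanded when the call began; what a row does not reach only later rows make up. A row lasts 1/12 s, in which the tool goes at most 41.7 mm and 7.16 degrees, less where a joint would pass 70% of its speed; a pose out of reach is approached as far as the arm can. A call with a gripper value outside its range is refused whole. OPENING is the opening, from 0 (shut) to 1 (fully open), set as the call begins (- or left out, the last holds). The fingers move at their own pace and stop on an object; the grip force is fixed at half the most. Time passes only in rows, so rows that repeat a pose let the fingers close. It gives the time, the measured TCP pose, the force, the opening and the grip force at its end, in the units of the state.
- get_obs(): the state, without advancing time (a new reading comes with each control period).
- cams.get_image(name): name is "side" or "top" or "wrist"; returns (picture, depth): 384x512x3 uint8, red, green, blue; 384x512 float32, mm along the optical axis (not along the pixel's ray), 0 where there is no reading.
- cams.get_calibration(name): a dict with "mtx" (3x3 intrinsics, pixels), "R" (3x3) and "t" (3): a world point X has camera coordinates R X + t; the wrist camera has in their place "mount" (4x4, takes a point from camera to tool coordinates, whose origin is the TCP and whose axes are the flange's). Camera axes: x right, y down, z forward; pixel columns grow to the right and rows downward; lengths in mm; the calibration is good to about 2 mm. A picture is of the moment at which its call begins: read the wrist's pose just before it. get_calibration takes no time and is no camera call.
- ticket.close_job(): hands the job in; it is judged then, once.
Trained networks look in the newest picture that a camera, given by its name, has taken for a name from the list of things; names that differ only in an ending like _2 or _b are one class to them, and where a whole thing is asked for, a point or a joint stands for the part that bears it (a point fixed in the world has none). Each returns a list of dicts, best first, with "score" (0 to 1); they miss things now and then, are a little off and sometimes report something else, mostly with a low value. They report only what shows in the picture. A call takes as long as a camera call.
- boxes_of(camera, target): "centre" ([column, row] in pixels, amid what is visible of it).
The state is a dict: "t": time; "qpos": joint angles; "qvel": joint speeds; "joint_torque": joint torques, N m; "ee_pos": TCP position; "orientation": TCP orientation; "ft_force": force on the tool from outside, world axes, zero at the start; "moment": the same for the moment, N m; "width": finger opening in mm; "grasp_force": force on a finger pad.
Only numpy, scipy, OpenCV 4.12 (cv2) and the standard library are available. Lean on these libraries where they do the work, as an engineer would, in place of code of your own. Each camera call takes 0.05 s, during which the arm holds its last target. There are 200 camera calls.

## Working session

There is one attempt and no reset: what is moved stays moved. The work goes in short steps, Python scripts to look and compute and a shell command to move; the robot and the scene stay as the last step left them, time stands still between calls to the robot, and variables do not carry over. Pictures are saved under pics/ and viewed, at most 10 in all, crops included, and the job is handed in when it is done.

```bash
ls; mkdir -p pics; cat > h.py <<'E'
import numpy as np, cv2
from workcell import get_obs, cams, ticket, boxes_of, ctrl
from scipy.spatial.transform import Rotation as Rn
def grab(n):
    o=get_obs(); im,d=cams.get_image(n); c=cams.get_calibration(n); K=np.array(c['mtx'])
    if n=='wrist':
        M=np.array(c['mount'],float); T=np.eye(4); T[:3,:3]=Rn.from_rotvec(o['orientation']).as_matrix(); T[:3,3]=o['ee_pos']
        W=T@M
    else:
        W=np.eye(4); R=np.array(c['R']); W[:3,:3]=R.T; W[:3,3]=-R.T@np.array(c['t'])
    return im,d,K,W
def cloud(d,K,W):
    v,u=np.mgrid[:d.shape[0],:d.shape[1]]
    P=np.stack([(u-K[0,2])/K[0,0]*d,(v-K[1,2])/K[1,1]*d,d],-1)
    X=P@W[:3,:3].T+W[:3,3]; X[d<=0]=np.nan; return X
def save(im,n): cv2.imwrite('pics/'+n+'.png',np.ascontiguousarray(im[...,::-1]))
E
cat > a.py <<'E'
from h import *
np.set_printoptions(precision=1,suppress=True)
ims=[]
for n in ['top','side']:
    im,d,K,W=grab(n); X=cloud(d,K,W); ims.append(im); np.savez(n+'0.npz',im=im,d=d,K=K,W=W); print(n,W[:3,3])
    for t in ['piston','basket','lid','lid_handle','hook','hook_bar','drip_rail']:
        for b in boxes_of(n,t)[:2]:
            c=b['centre']; print(t,round(b['score'],2),np.array(c),X[int(c[1]),int(c[0])])
    save(im,n)
print(np.array(cams.get_calibration('wrist')['mount'])); o=get_obs(); print(o['t'],o['orientation'],o['width'],ctrl.tcp_to_grasp)
E
python3 a.py
```

```text
pics
top [ 208.1   18.2 1622.7]
piston 0.65 [346.6 180.6] [ 593.3 -284.5   43.3]
basket 0.7 [215. 174.] [579.3 158.7 209.2]
lid 0.86 [213.1 166.7] [633.  175.3 111.2]
lid 0.71 [195.3 190.5] [510.3 209.5 290.1]
lid_handle 0.7 [217.8 164.4] [653.3 166.3  63.9]
hook 0.72 [336.4 229.7] [ 425.7 -247.     7.1]
hook_bar 0.54 [202.3 215.4] [468.3 213.   96. ]
drip_rail 0.88 [198.  188.5] [515.5 200.3 293.5]
side [  303.  -1423.4  1113. ]
piston 0.66 [305.9 279. ] [ 592.7 -280.9   19.4]
piston 0.51 [284.7 190.7] [612.6 259.4   4.7]
basket 0.65 [290.3 189.4] [637.9 262.8   5.6]
lid 0.57 [289.6 174.2] [608.1 145.8 149.6]
lid_handle 0.78 [288.9 177.4] [646.5 362.7   1.7]
hook 0.52 [248.5 183.5] [461.8 226.3  69.1]
hook_bar 0.63 [289.2 174.2] [608.1 145.8 149.6]
hook_bar 0.5 [205.4 176.4] [294.8 395.2   9.3]
drip_rail 0.65 [263.2 169.8] [487.3 -25.3 279.4]
drip_rail 0.16 [289.1 173.6] [604.1 126.2 166. ]
[[  -0.    -1.    -0.3   73.6]
 [   1.    -0.     0.    -0.5]
 [  -0.    -0.3    1.  -161.3]
 [   0.     0.     0.     1. ]]
0.8 [ 3.1  0.4 -0. ] 87.89380973872784 18.700000000000003
```

View pics/top.png

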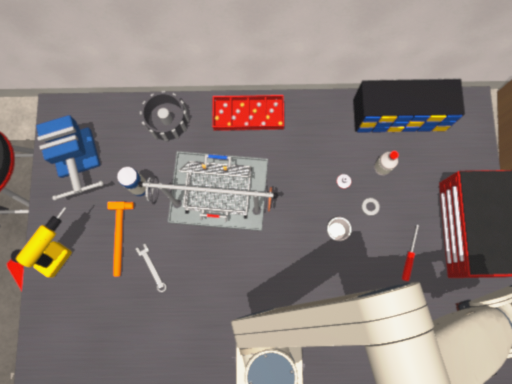

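View pics/side.png

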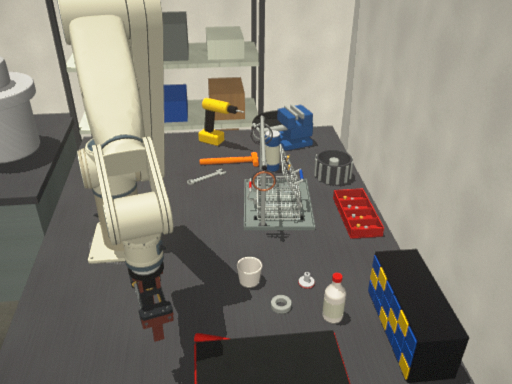

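```bash
cat > b.py <<'E'
from h import *
np.set_printoptions(precision=1,suppress=True)
f=np.load('top0.npz'); im=f['im'];X=cloud(f['d'],f['K'],f['W'])
hsv=cv2.cvtColor(im,cv2.COLOR_RGB2HSV)
v,u=np.mgrid[:384,:512]
win=(u>165)&(u<275)&(v>145)&(v<235)
m=win&(X[...,2]>270)&(X[...,2]<310)
P=X[m]; c=np.median(P,0); w=np.linalg.svd(P[:,:2]-P[:,:2].mean(0),full_matrices=False)[2][0]
print('rail n',m.sum(),'med',c,'dir',w, 'y ext',P[:,1].min(),P[:,1].max(), 'mean',P.mean(0))
h,s,va=hsv[...,0],hsv[...,1],hsv[...,2]
def rep(n,m): print(n,m.sum(),'px',np.median(u[m]),np.median(v[m]),'med',np.nanmedian(X[m],0),'std',np.nanstd(X[m],0))
rep('redhook',win&(v>205)&(u<235)&((h<8)|(h>172))&(s>150))
rep('bluehandle',win&(v<165)&(abs(h-110)<14)&(s>130))
m=win&(X[...,2]>15)&(X[...,2]<24); 
# tray: outline on bench
g=((s<40)&(va>95)&(u>160)&(u<280)&(v>145)&(v<235)).astype(np.uint8)
g=cv2.morphologyEx(g,cv2.MORPH_CLOSE,np.ones((7,7)))
cs=max(cv2.findContours(g,0,2)[0],key=cv2.contourArea); r=cv2.minAreaRect(cs); b=cv2.boxPoints(r); print('tray box',r)
K,W=f['K'],f['W']
def onplane(p,z):
    d=W[:3,:3]@np.linalg.inv(K)@np.array([p[0],p[1],1]); return W[:3,3]+d*(z-W[2,3])/d[2]
print(np.array([onplane(p,16) for p in b]), 'centre',onplane(r[0],16))
pm=(abs(u-344)<10)&(abs(v-181)<10)&(X[...,2]>5); rep('piston',pm)
pm&=X[...,2]>35; rep('pistontop',pm)
f=np.load('side0.npz'); Y=cloud(f['d'],f['K'],f['W']).reshape(-1,3)
R=Rn.from_rotvec(get_obs()['orientation']).as_matrix(); L=(Y-np.array([163,-603.4,222.7]))@R
L=L[np.all(abs(L[:,:2])<130,1)&(L[:,2]>-420)&(L[:,2]<30)]
for z in range(-400,20,20):
    q=L[(L[:,2]>=z)&(L[:,2]<z+20)]
    if len(q)>3: print(z,len(q),q[:,0].min(),q[:,0].max(),q[:,1].min(),q[:,1].max())
print(R)
E
python3 b.py; cat > c.py <<'E'
import cv2; i=cv2.imread('pics/top.png')[140:240,130:290]; j=cv2.imread('pics/side.png')[130:240,200:340]
cv2.imwrite('pics/c.png',cv2.resize(i,None,fx=4.5,fy=4.5,interpolation=2)); cv2.imwrite('pics/d.png',cv2.resize(j,None,fx=5,fy=5,interpolation=2))
E
python3 c.py
```

```text
rail n 450 med [506.8 129.7 289.3] dir [0.1 1. ] y ext -23.29304124111237 296.29805976634185 mean [507.2 132.1 289. ]
redhook 26 px 212.0 215.0 med [467.6 179.7  93.7] std [ 2.6 10.7  3.4]
bluehandle 32 px 218.0 156.0 med [658.3 156.2 138.6] std [ 4.3 17.7  4. ]
tray box ((220.0, 190.0), (88.0, 118.0), 90.0)
[[738.1 374.1  16. ]
 [730.8 -53.7  16. ]
 [410.3 -46.   16. ]
 [417.1 365.8  16. ]] centre [571. 160.  16.]
piston 177 px 343.0 181.0 med [ 595.2 -279.6   13.4] std [14.8 14.9 10.9]
pistontop 21 px 345.0 179.0 med [ 597.8 -282.1   41.6] std [4.7 4.9 3.8]
-400 628 -59.251974416259685 60.18188357336082 -129.52797417127618 -37.62954381949099
-380 635 -60.108649794092 59.12876410468921 -121.67823462342126 7.536920219718228
-360 1377 -62.80267458784533 59.70436429359989 -129.96212984018922 36.66734070652384
-340 848 -63.2546188883949 60.12461030646045 -129.9694319320142 46.68042068400722
-320 567 -63.353097647931435 60.47095001146465 -104.58955615527586 48.31307618110167
-300 325 -62.84771623518785 57.08047407178875 -31.632018823191665 45.90558700530023
-280 364 -56.086847888541705 5
[... 492 characters left out ...]
04215227663 22.153652016446003 8.212877326220429 19.21525075367962
-140 650 -33.53485422469431 31.486017628535922 -24.747610680698045 90.34561987624379
-120 281 -34.41786164641757 31.615703294604977 -68.0480306743019 90.07049262624976
-100 290 -34.451876565811745 31.85970017199275 -62.711054402181915 84.22629492197301
-80 4 1.1061201708388742 24.77005776899138 77.4261688622694 78.54491021486407
-60 64 -12.564011597714941 10.383671142592913 -47.031236748437834 58.36956906268336
-40 114 -12.680520041436612 10.141100383591938 -48.86685526473244 56.707689235479855
-20 59 -12.673390795321382 9.814163431182136 -46.40131835518431 55.30283569209
[[ 1.   0.3 -0. ]
 [ 0.3 -1.  -0. ]
 [-0.   0.  -1. ]]
```

View pics/d.png

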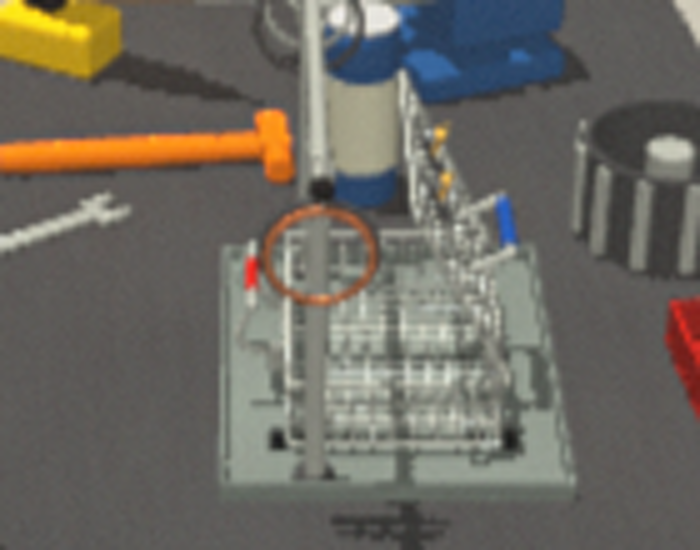

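Top view: piston at (344,181), tray around (218,190), rail (145,185)–(270,196), red hook sleeve (212,216), blue handle (218,157). The side crop shows the lid standing open behind the rail, and the hook forward. The gripper body is only about 65 mm tall with a slim wrist above it, so it can pass under the rail with its long axis along the basket's x.

```bash
cat > c.py <<'E'
from h import *
np.set_printoptions(precision=3,suppress=True)
f=np.load('top0.npz'); im=f['im'];X=cloud(f['d'],f['K'],f['W'])
v,u=np.mgrid[:384,:512]
m=(u>165)&(u<260)&(v>175)&(v<205)&(X[...,2]>278)&(X[...,2]<300)
vx,vy,x0,y0=cv2.fitLine(X[m][:,:2].astype(np.float32),cv2.DIST_HUBER,0,.01,.01).ravel()
yaw=np.arctan2(-vx*np.sign(vy),abs(vy)); ex=np.array([np.cos(yaw),np.sin(yaw)]); ey=np.array([-ex[1],ex[0]])
H=np.array([467.6,179.7]);B=np.array([658.3,156.2])
print('yaw',yaw,'from hook-handle',np.arctan2(*(B-H)[::-1]),'rail pts',m.sum(),X[m].mean(0))
ym=(H@ey+B@ey)/2; O=(np.array([x0,y0])@ex+60)*ex+ym*ey
print('basket O',O,'ey',H@ey,B@ey)
for n,p in(('hook',H),('handle',B)): print(n,(p-O)@ex,(p-O)@ey)
R=Rn.from_rotvec(get_obs()['orientation']).as_matrix(); print('tool x ang',np.arctan2(R[1,0],R[0,0]),'z',R[:,2])
E
python3 c.py
```

```text
yaw -0.101430014 from hook-handle -0.12261204879379166 rail pts 383 [509.614 155.731 288.915]
basket O [570.7   167.161] ey 226.12380757033824 222.0541422612965
hook -103.8398369427363 2.034822642419501
handle 88.25956370648338 -2.0348426666222448
tool x ang 0.26378651899974437 z [-0. -0. -1.]
```

```bash
python3 -m creep '[0.02,0.03,0.02,-0.1,0.04,0.06,0.04,-0.2,0.058,0.095,0.06,-0.3,0.075,0.13,0.08,-0.37,0.093,0.165,0.1,-0.37,0.111,0.2,0.11,-0.37,0.13,0.236,0.118,-0.37,0.149,0.272,0.118,-0.37,0.168,0.309,0.118,-0.37,0.187,0.346,0.118,-0.37]' 0
python3 -m creep '[0.019,0.037,0,0,0.038,0.074,0,0,0.057,0.111,0,0,0.076,0.148,0,0,0.095,0.185,0,0,0.114,0.222,0,0,0.133,0.259,0,0,0.152,0.296,0,0,0.171,0.333,0,0,0.19,0.37,0,0]'
python3 -m creep '[0.011,0.028,0,0,0.022,0.056,0,0,0.022,0.056,0,0,0.022,0.056,0,0]'
cat > w.py <<'E'
from h import *
import sys
np.set_printoptions(precision=3,suppress=True)
im,d,K,W=grab('wrist'); save(im,sys.argv[1]); X=cloud(d,K,W); np.savez('wrist.npz',im=im,d=d,K=K,W=W)
hsv=cv2.cvtColor(im,cv2.COLOR_RGB2HSV); h,s=hsv[...,0],hsv[...,1]
v,u=np.mgrid[:384,:512]
for n,m in(('red',((h<8)|(h>172))&(s>150)),('blue',(abs(h-110)<14)&(s>130))):
    k,l,st,c=cv2.connectedComponentsWithStats(m.astype(np.uint8))
    for i in range(1,k):
        if st[i,4]>40: print(n,st[i],np.nanmedian(X[l==i],0))
print(get_obs()['ee_pos'],get_obs()['orientation'])
E
python3 w.py w1
```

```text
t: 1.63
ee_pos: [348.5, -259.6, 341.3]
orientation: [3.136, -0.168, 0.002]
ft_force: [0.3, 0.1, -0.8]
width: 24.6
grasp_force: 0.0
t: 2.47
ee_pos: [538.5, 110.9, 340.9]
orientation: [-3.137, 0.166, -0.001]
ft_force: [0.5, -1.1, 1.0]
width: 0.6
grasp_force: 0.0
t: 2.8
ee_pos: [560.0, 165.8, 340.2]
orientation: [3.137, -0.163, -0.001]
ft_force: [0.7, -1.2, -1.0]
width: 0.3
grasp_force: 0.0
[559.598 164.723 340.287] [ 3.137 -0.165 -0.001]
```

View pics/w1.png

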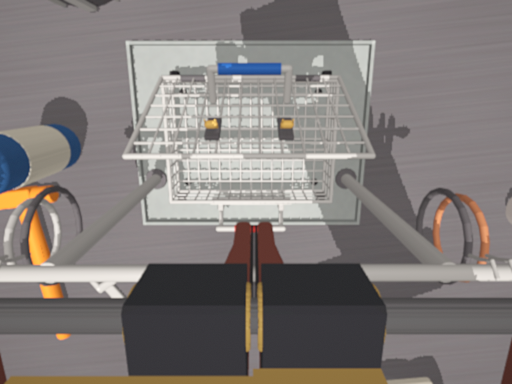

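Wrist view: blue handle at (249,69), lid front edge along row 156 (128–372), hook bar at about (250,228), rail along row 272, piston area empty.

```bash
cat > e.py <<'E'
from h import *
np.set_printoptions(precision=1,suppress=True)
f=np.load('wrist.npz'); im,d,K,W=f['im'],f['d'],f['K'],f['W']; X=cloud(d,K,W)
yaw=-0.11; ex=np.array([np.cos(yaw),np.sin(yaw)]); ey=np.array([-ex[1],ex[0]]); O=np.array([570.7,167.2])
def loc(p): q=p[...,:2]-O; return np.stack([q@ex,q@ey,p[...,2]],-1)
v,u=np.mgrid[:384,:512]
def rep(n,m): p=loc(X[m]); print(n,m.sum(),np.nanmedian(p,0),np.nanmin(p,0),np.nanmax(p,0))
b=(im[...,2]>150)&(im[...,0]<90)&(v<90)&(abs(u-250)<40); rep('handle',b)
for a,c in((140,180),(230,270),(320,360)): rep('edge',(abs(v-156)<3)&(u>a)&(u<c)&(X[...,2]>150))
rep('railL',(abs(v-272)<5)&(u>70)&(u<125)&(X[...,2]>260)); rep('railR',(abs(v-272)<5)&(u>390)&(u<430)&(X[...,2]>260))
rep('hookbar',(abs(v-228)<4)&(abs(u-225)<8)&(X[...,2]>60))
# tray corners
for p in((127,43),(374,43),(360,222),(143,222)): 
    r=W[:3,:3]@np.linalg.inv(K)@np.array([*p,1.]); print('tray',loc(W[:3,3]+r*(16-W[2,3])/r[2]))
E
python3 e.py
```

```text
handle 557 [ 88.4   1.8 140.5] [ 84.5 -28.3 135.5] [ 92.8  34.  143.2]
edge 195 [ 10.4  79.  209.4] [  8.3  62.2 207.7] [ 12.3  95.8 211.6]
edge 194 [ 10.8   1.  209.4] [  8.7 -15.6 207.3] [ 12.7  17.5 212.4]
edge 195 [ 11.2 -77.1 209.6] [  9.2 -94.3 207.7] [ 13.1 -60.6 211.7]
railL 484 [-57.1 106.3 289.1] [-60.3  87.4 285.3] [-54.5 125.3 291.6]
railR 348 [ -55.9 -111.3  289.3] [ -59.3 -125.4  285.7] [-53.4 -97.5 291.6]
hookbar 94 [-104.8   34.2   92.4] [-113.    24.9   60.2] [-102.2   44.9   94.8]
tray [126.3 165.7  16. ]
tray [ 128.1 -161.    16. ]
tray [-124.7 -165.2   16. ]
tray [-126.3  165.4   16. ]
```

```bash
python3 -m creep '[0.002,0.001,-0.04,0,0.003,0.002,-0.08,0,0.003,0.002,-0.115,0,0.003,0.002,-0.14,0,0.003,0.002,-0.145,0,0.01,0.001,-0.145,0,0.03,-0.001,-0.145,0,0.05,-0.003,-0.145,0,0.07,-0.005,-0.145,0,0.074,-0.006,-0.145,0]'
python3 -m creep '[0,0,0,0,-0.01,0.001,0.02,0,-0.02,0.002,0.06,0,-0.03,0.003,0.1,0,-0.03,0.003,0.14,0]'
```

```text
t: 3.68
ee_pos: [628.9, 159.2, 198.5]
orientation: [-3.136, 0.17, 0.024]
ft_force: [-43.9, 9.1, 30.1]
width: 0.2
grasp_force: 22.0
t: 4.1
ee_pos: [603.2, 161.1, 340.3]
orientation: [-3.136, 0.167, -0.004]
ft_force: [1.9, 0.8, -0.4]
width: 0.2
grasp_force: 0.0
```

```bash
python3 -m creep '[-0.001,-0.04,0,0,-0.002,-0.081,0,0,-0.003,-0.122,0,0,-0.004,-0.163,0,0,-0.005,-0.204,-0.005,0,-0.006,-0.243,-0.015,0,-0.007,-0.282,-0.03,0,-0.007,-0.32,-0.045,0,-0.007,-0.357,-0.06,0,-0.007,-0.394,-0.075,0]' 1
python3 -m creep '[0,-0.025,-0.03,0,0,-0.048,-0.06,0,0,-0.048,-0.1,0,0,-0.048,-0.12,0,0,-0.048,-0.12,0,0,-0.048,-0.12,0]'
cat > p.py <<'E'
from h import *
np.set_printoptions(precision=1,suppress=True)
im,d,K,W=grab('wrist'); X=cloud(d,K,W); save(im,'w2'); o=get_obs(); print(o['ee_pos'],o['width'])
hsv=cv2.cvtColor(im,cv2.COLOR_RGB2HSV); z=X[...,2]
near=np.hypot(X[...,0]-596,X[...,1]+281)<40
t=near&(z>37)&(z<47); print('top',t.sum(),np.nanmedian(X[t],0),(X[t].min(0)+X[t].max(0))/2,np.ptp(X[t],0))
f=near&(z>7)&(z<46); (c,r)=cv2.minEnclosingCircle(X[f][:,:2].astype(np.float32)); print('flange circ',np.array(c),r)
E
python3 p.py
```

```text
t: 4.93
ee_pos: [597.6, -235.7, 263.6]
orientation: [3.135, -0.168, 0.007]
ft_force: [0.7, -0.2, 0.6]
width: 63.4
grasp_force: 0.0
t: 5.43
ee_pos: [597.4, -281.4, 142.1]
orientation: [3.137, -0.168, 0.001]
ft_force: [-0.1, -0.7, 0.2]
width: 87.8
grasp_force: 0.0
[ 598.5 -281.5  143.5] 87.81465975177832
top 391 [ 598.7 -279.4   41.3] [ 597.9 -279.5   40.3] [17.8 17.2  6.4]
flange circ [ 597.9 -279.2] 25.662700653076172
```

```bash
python3 -m creep '[0,0.002,-0.04,0,0,0.002,-0.08,0,0,0.002,-0.105,0,0,0.002,-0.118,0,0,0.002,-0.127,0,0,0.002,-0.127,0]'
python3 -m creep '[0,0,0,0,0,0,0,0,0,0,0,0,0,0,0,0,0,0,0,0,0,0,0,0,0,0,0,0,0,0,0,0]' 0
python3 -m creep '[0,0,0.02,0,0,0,0.05,0,0,0,0.09,0,0,0,0.13,0,0,0,0.17,0]'
```

```text
t: 5.98
ee_pos: [597.8, -278.6, 14.3]
orientation: [3.137, -0.166, 0.002]
ft_force: [-0.9, 0.7, 0.2]
width: 87.9
grasp_force: 0.0
t: 6.65
ee_pos: [596.9, -278.3, 13.7]
orientation: [-3.137, 0.167, 0.0]
ft_force: [-0.0, -1.0, 0.1]
width: 37.7
grasp_force: 0.0
t: 7.07
ee_pos: [596.5, -278.1, 185.0]
orientation: [-3.137, 0.167, 0.002]
ft_force: [0.3, -0.2, -0.3]
width: 4.5
grasp_force: 0.0
```

The fingers were still closing when I lifted, so the grasp missed. I'll check the piston and redo it.

```bash
python3 -m creep '[0,0,-0.04,0,0,0,-0.04,0]' 1; python3 p.py
```

```text
t: 7.23
ee_pos: [596.2, -277.9, 142.6]
orientation: [-3.137, 0.167, 0.001]
ft_force: [-2.3, 1.1, -1.6]
width: 14.4
grasp_force: 0.0
[ 595.3 -277.5  142.3] 18.646348304266787
top 390 [ 598.9 -279.3   41.4] [ 598.3 -279.3   40.6] [17.6 17.2  6.6]
flange circ [ 598.  -279.3] 25.640785217285156
```

View pics/w2.png

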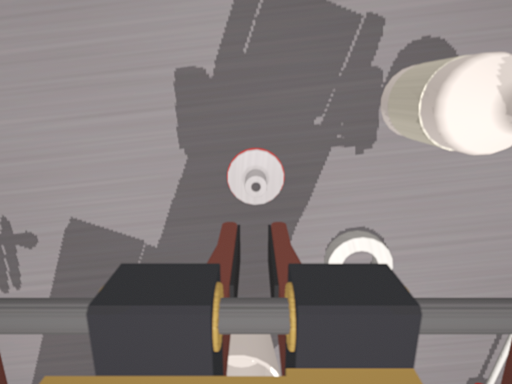

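```bash
python3 -m creep '[0.001,-0.001,0,0,0.001,-0.001,0,0,0.001,-0.001,0,0,0.001,-0.001,0,0,0.001,-0.001,-0.03,0,0.001,-0.001,-0.07,0,0.001,-0.001,-0.1,0,0.001,-0.001,-0.12,0,0.001,-0.001,-0.127,0,0.001,-0.001,-0.127,0]' 0.5
python3 -m creep '[0,0,0,0,0,0,0,0,0,0,0,0,0,0,0,0,0,0,0,0,0,0,0,0,0,0,0,0,0,0,0,0,0,0,0,0]' 0
```

```text
t: 8.12
ee_pos: [596.9, -278.8, 14.9]
orientation: [-3.136, 0.167, 0.005]
ft_force: [-0.6, 0.1, 0.4]
width: 44.2
grasp_force: 0.0
t: 8.87
ee_pos: [598.8, -279.7, 18.0]
orientation: [3.136, -0.167, 0.003]
ft_force: [-1.2, -0.4, 7.1]
width: 17.1
grasp_force: 30.0
```

```bash
python3 -m creep '[0,0,0.015,0,0,0,0.045,0,0,0,0.085,0,0,0.015,0.12,0,-0.001,0.04,0.15,0,-0.002,0.07,0.175,0,-0.004,0.105,0.19,0,-0.006,0.145,0.2,0,-0.007,0.185,0.2,0,-0.009,0.225,0.2,0]'
python3 -m creep '[-0.002,0.04,0,0,-0.003,0.08,0,0,-0.005,0.12,0,0,-0.006,0.155,0,0,-0.008,0.185,0,0,-0.009,0.205,0,0,-0.01,0.217,0,0,-0.01,0.22,0,0,-0.01,0.22,0,0,-0.01,0.22,0,0]'
```

```text
t: 9.7
ee_pos: [588.9, -52.7, 218.8]
orientation: [3.137, -0.168, 0.004]
ft_force: [0.9, -0.1, -1.3]
width: 17.1
grasp_force: 30.0
t: 10.53
ee_pos: [578.9, 164.7, 216.8]
orientation: [3.137, -0.167, -0.0]
ft_force: [-0.5, -0.3, -1.5]
width: 16.7
grasp_force: 30.0
```

```bash
cat > e2.py <<'E'
from h import *
import sys
np.set_printoptions(precision=1,suppress=True)
yaw=-0.113; ex=np.array([np.cos(yaw),np.sin(yaw)]); ey=np.array([-ex[1],ex[0]]); O=np.array([571,168])
def loc(p): q=p[...,:2]-O; return np.stack([q@ex,q@ey,p[...,2]],-1)
v,u=np.mgrid[:384,:512]
im,d,K,W=grab(sys.argv[1]); X=loc(cloud(d,K,W)); o=get_obs(); print('TCP local',loc(o['ee_pos']),o['width'])
save(im,sys.argv[2]); np.savez('last.npz',X=X,im=im)
r,g,b=[im[...,i].astype(int) for i in range(3)]
near=(abs(X[...,0])<170)&(abs(X[...,1])<60)
for n,m in(('blue',near&(b>130)&(r<90)&(X[...,2]>50)),('red',near&(r>140)&(g<60)&(b<60)&(X[...,2]>15))):
    if m.sum(): print(n,m.sum(),np.nanmedian(X[m],0),X[m].min(0),X[m].max(0))
E
python3 e2.py top t2
```

```text
TCP local [  8.3  -2.6 216.8] 16.809906256463208
```

```bash
python3 e2.py wrist w3; python3 -c "
import numpy as np
X=np.load('last.npz')['X'];np.set_printoptions(precision=1,suppress=True)
for z in range(100,240,20):
    m=(X[...,2]>z)&(X[...,2]<z+20)&(X[...,0]>25)&(X[...,0]<120)&(abs(X[...,1])<115)
    if m.sum()>5: print(z,m.sum(),np.percentile(X[m][:,0],[5,50,95]))"
```

```text
TCP local [  8.5  -2.7 216.7] 16.83060569013558
blue 1468 [113.8   2.  132.2] [109.2 -29.1 127. ] [119.6  34.3 135. ]
red 186 [-101.2   -2.3   92. ] [-103.3  -21.9   87.8] [ 33.5  17.3 248.8]
100 635 [77.5 79.  80.6]
120 3662 [ 76.5 109.6 117.8]
140 1090 [74.  75.8 77.9]
160 578 [72.6 75.2 79.3]
180 2354 [72.4 74.5 85.4]
200 3505 [26.2 73.3 92.7]
220 5809 [68.2 70.9 73.4]
```

```bash
python3 -m creep '[0.001,0.003,-0.03,0,0.001,0.003,-0.07,0,0.001,0.003,-0.11,0,0.001,0.003,-0.14,0,0.001,0.003,-0.16,0,0.001,0.003,-0.17,0,0.001,0.003,-0.178,0,0.001,0.003,-0.182,0,0.001,0.003,-0.184,0,0.001,0.003,-0.184,0]'
python3 -m creep '[0,0,-0.001,0,0,0,-0.002,0,0,0,-0.002,0]'
```

```text
t: 11.47
ee_pos: [580.7, 168.7, 33.5]
orientation: [-3.137, 0.167, -0.002]
ft_force: [-0.3, 0.7, -1.3]
width: 17.0
grasp_force: 30.0
t: 11.72
ee_pos: [580.3, 168.9, 31.3]
orientation: [-3.137, 0.166, -0.002]
ft_force: [-0.1, 0.6, -1.8]
width: 16.6
grasp_force: 30.0
```

```bash
python3 -m creep '[0,0,-0.001,0,0,0,-0.001,0,0,0,-0.002,0,0,0,-0.002,0]'; python3 -m creep '[0,0,-0.001,0,0,0,-0.001,0]'; python3 -m creep '[0,0,-0.001,0,0,0,-0.001,0]'
```

```text
t: 12.05
ee_pos: [580.3, 168.8, 30.0]
orientation: [-3.137, 0.167, -0.001]
ft_force: [-3.2, -2.0, 10.6]
width: 16.8
grasp_force: 30.0
t: 12.22
ee_pos: [580.3, 168.9, 29.9]
orientation: [-3.137, 0.167, -0.001]
ft_force: [-6.6, -2.8, 19.9]
width: 16.7
grasp_force: 30.0
t: 12.38
ee_pos: [580.4, 168.9, 29.9]
orientation: [-3.137, 0.167, -0.001]
ft_force: [-9.7, -2.4, 29.9]
width: 16.8
grasp_force: 30.0
```

```bash
python3 -m creep '[0,0,0.002,0,0,0,0.002,0,0,0,0.002,0,0,0,0.002,0,0,0,0.002,0,0,0,0.002,0,0,0,0.002,0]' 0.45; python3 -m creep '[0,0,0.02,0,0,0,0.05,0,0,0,0.09,0,0,0,0.13,0,0,0,0.17,0,0,0,0.21,0,0,0,0.21,0]'; python3 e2.py wrist w4
```

```text
t: 12.97
ee_pos: [579.8, 168.7, 28.3]
orientation: [3.137, -0.167, -0.001]
ft_force: [0.3, -0.9, -0.7]
width: 39.4
grasp_force: 0.0
t: 13.55
ee_pos: [584.2, 169.9, 247.2]
orientation: [-3.133, 0.167, -0.02]
ft_force: [0.6, 0.4, 0.9]
width: 39.1
grasp_force: 0.0
TCP local [ 11.5   2.7 243.6] 39.19780492910634
blue 1066 [114.    2.6 132.3] [109.5 -29.2 127.8] [118.9  34.4 134.9]
red 121 [-101.5   -0.9   90.9] [-102.7  -18.7   87.2] [-100.2   20.1   93.5]
```

View pics/w4.png

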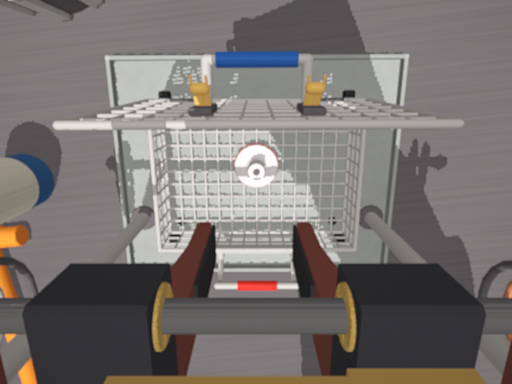

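```bash
python3 -m creep '[0.0,0,0.03,0,0.015,-0.002,0.045,0,0.05,-0.006,0.05,0,0.09,-0.010,0.05,0,0.125,-0.014,0.05,0,0.144,-0.016,0.045,0,0.144,-0.016,0.01,0,0.144,-0.016,-0.03,0,0.144,-0.016,-0.07,0,0.144,-0.016,-0.1,0]' 0
python3 -m creep '[0,0,-0.015,0,0,0,-0.02,0,0,0,-0.02,0]'
```

```text
t: 14.43
ee_pos: [721.5, 152.1, 132.9]
orientation: [3.136, -0.167, -0.009]
ft_force: [-0.2, -0.1, -0.7]
width: 0.3
grasp_force: 0.0
t: 14.68
ee_pos: [723.2, 152.6, 116.9]
orientation: [3.136, -0.167, -0.004]
ft_force: [-0.1, -0.7, 0.3]
width: 0.7
grasp_force: 0.0
```

```bash
python3 -m creep '[-0.01,0.001,0,0,-0.02,0.002,0,0,-0.03,0.003,0,0,-0.04,0.0045,0,0,-0.05,0.0055,0,0,-0.06,0.007,0,0,-0.07,0.008,0,0,-0.08,0.009,0,0,-0.09,0.010,0,0,-0.09,0.010,0,0]'
python3 -m creep '[0.005,0,0,0,0.008,-0.001,0.02,0,0.008,-0.001,0.05,0,0.0,0,0.07,0,0.0,0,0.07,0]'
python3 e2.py wrist w5
```

```text
t: 15.52
ee_pos: [631.2, 162.8, 118.5]
orientation: [3.136, -0.166, -0.005]
ft_force: [0.0, -0.2, -0.4]
width: 0.6
grasp_force: 0.0
t: 15.93
ee_pos: [635.8, 163.3, 192.9]
orientation: [-3.136, 0.167, -0.007]
ft_force: [0.8, -0.3, 0.2]
width: 0.3
grasp_force: 0.0
TCP local [ 64.3   2.3 190.8] 0.09894751644927348
blue 748 [ 45.  -11.6 129.3] [ 38.6 -29.5 122.7] [ 75.8  33.6 208.8]
red 2 [ 55.3   4.6 266.6] [ 55.3   4.6 266.3] [ 55.4   4.6 266.8]
```

```bash
python3 -m creep '[-0.025,0.003,0,0,-0.027,0.003,-0.03,0,-0.027,0.003,-0.055,0,-0.03,0.0035,-0.06,0,-0.034,0.004,-0.066,0,-0.038,0.0045,-0.072,0,-0.042,0.005,-0.077,0,-0.043,0.005,-0.08,0,-0.043,0.005,-0.082,0,-0.043,0.005,-0.082,0]'
```

```text
t: 16.82
ee_pos: [587.6, 167.4, 108.0]
orientation: [3.135, -0.167, -0.012]
ft_force: [-18.3, -1.8, 34.2]
width: 0.5
grasp_force: 17.2
```

```bash
python3 -m creep '[0,0,0.03,0,0,0,0.07,0,0,0,0.11,0,0,0,0.15,0,0,0,0.19,0,0,0,0.22,0,0,0,0.237,0,0,0,0.237,0]'; python3 e2.py wrist w6; python3 -c "
import numpy as np
X=np.load('last.npz')['X'];np.set_printoptions(precision=1,suppress=True)
m=(X[...,2]>55)&(X[...,2]<90)&(X[...,0]>-70)&(X[...,0]<70)&(abs(X[...,1])<95)
P=X[m]; 
for a in range(-70,70,20): q=P[(P[:,0]>a)&(P[:,0]<a+20)]; print(a,len(q),np.percentile(q[:,2],[50,90]) if len(q) else '')"
```

```text
t: 17.48
ee_pos: [592.8, 168.1, 347.2]
orientation: [-3.135, 0.167, -0.008]
ft_force: [0.8, -0.4, -0.2]
width: 0.5
grasp_force: 0.0
TCP local [ 20.6   2.1 344.4] 0.5366788027973042
blue 389 [ 21.5   1.6 107.7] [ 16.1 -29.6 102.3] [ 25.9  32.9 111.1]
red 8 [ 25.6   3.2 366.1] [ 24.5   2.7 364.8] [ 27.3   3.2 366.5]
-70 576 [67.8 86.5]
-50 694 [68.6 75.9]
-30 588 [67.5 72.7]
-10 281 [67.5 68.4]
10 358 [67.5 69.5]
30 511 [67.3 68.5]
50 534 [67.3 68.5]
```

View pics/w6.png

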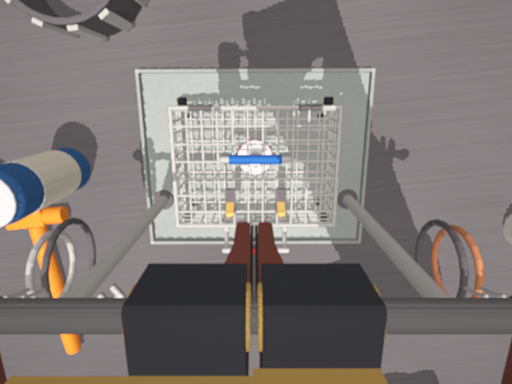

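The lid lies flat (blue handle at (254,159)). Next I turn the gripper by 90 degrees and go round to the front.

```bash
python3 -m creep '[-0.03,0.003,0,0.11,-0.06,0.006,0,0.22,-0.09,0.009,0,0.33,-0.12,0.012,0,0.44,-0.15,0.015,0,0.55,-0.18,0.018,0,0.66,-0.205,0.021,0,0.77,-0.205,0.021,0,0.88,-0.205,0.021,0,0.99,-0.205,0.021,0,1.1]' 1
python3 -m creep '[0,0,-0.01,0.11,0,0,-0.02,0.22,0,0,-0.04,0.33,0,0,-0.07,0.43,0,0,-0.1,0.47,0,0,-0.13,0.47,0,0,-0.165,0.47,0,0,-0.2,0.47,0,0,-0.22,0.47,0,0,-0.22,0.47]'
cat > g.py <<'E'
from h import *
yaw=-0.113; ex=np.array([np.cos(yaw),np.sin(yaw)]); ey=np.array([-ex[1],ex[0]]); O=np.array([571,168])
o=get_obs(); R=Rn.from_rotvec(o['orientation']).as_matrix(); q=np.array(o['ee_pos'][:2])-O
print(q@ex,q@ey,o['ee_pos'][2],'toolx-yaw',np.arctan2(R[1,0],R[0,0])-yaw,o['width'],o['qpos'][5])
E
python3 g.py
```

```text
t: 18.37
ee_pos: [384.5, 188.3, 341.1]
orientation: [-2.757, -1.506, 0.007]
ft_force: [0.4, 0.2, 0.2]
width: 63.8
grasp_force: 0.0
t: 19.2
ee_pos: [381.2, 186.5, 118.1]
orientation: [-2.334, -2.097, 0.019]
ft_force: [-0.7, -1.0, 0.3]
width: 88.0
grasp_force: 0.0
-190.67275715574306 -3.067434719033674 118.14172750960789 toolx-yaw 1.5767688580317296 88.0086876359733 0.5339398540643474
```

```bash
python3 -m creep '[0,0.003,-0.02,0,0,0.003,-0.038,0,0,0.003,-0.042,0,0.01,0.002,-0.042,0,0.02,0.001,-0.042,0,0.03,0,-0.042,0,0.04,-0.001,-0.042,0,0.05,-0.002,-0.042,0,0.057,-0.003,-0.042,0,0.06,-0.004,-0.042,0]'; python3 g.py
```

```text
t: 20.03
ee_pos: [447.7, 184.7, 82.1]
orientation: [2.337, 2.098, 0.002]
ft_force: [-0.8, 1.2, -0.1]
width: 88.0
grasp_force: 0.3
-124.39701156291227 2.667200772199056 82.08018976885757 toolx-yaw 1.5761231849105275 87.9759674696566 0.47431963668149624
```

```bash
python3 -m creep '[0,0,-0.004,0,0,0,-0.004,0]'; python3 g.py; python3 -m creep '[0.001,0,-0.004,0,0.002,0,-0.004,0,0.003,0,-0.004,0,0.003,0,-0.004,0]';python3 g.py
```

```text
t: 20.2
ee_pos: [445.7, 184.4, 77.2]
orientation: [-2.337, -2.099, 0.001]
ft_force: [-1.0, 0.1, 0.8]
width: 87.7
grasp_force: 0.0
-126.32432355760487 2.19145440616656 77.16181825140767 toolx-yaw 1.576504624057495 87.65336896570987 0.47504521930174526
t: 20.53
ee_pos: [448.6, 184.7, 73.5]
orientation: [-2.337, -2.1, 0.001]
ft_force: [-0.7, -0.6, -0.3]
width: 87.5
grasp_force: 0.3
-123.47198622309982 2.788687091690468 73.48177192346789 toolx-yaw 1.5770177542953907 87.54838983776207 0.4727545527845064
```

```bash
python3 -m creep '[0.001,0,0.002,0,0.002,0,0.002,0,0.003,0,0.002,0,0.003,0,0.002,0]';python3 g.py; python3 e2.py top t3; python3 e2.py side s3
```

```text
t: 20.87
ee_pos: [452.1, 184.7, 75.8]
orientation: [-2.337, -2.099, -0.0]
ft_force: [0.6, -0.3, 0.3]
width: 87.9
grasp_force: 0.5
-120.06297073163525 3.2225019926544665 75.762091096226 toolx-yaw 1.5767770683457418 87.86056003499274 0.4705184509808666
TCP local [-120.1    3.2   75.7] 87.59799912869748
blue 46 [ 20.3   1.2 107.3] [ 14.3 -28.2  99. ] [ 26.3  29.8 116.3]
TCP local [-120.1    3.2   75.7] 87.83800818385448
blue 24 [ 18.6  -3.4 107.9] [ 12.9 -27.9 100.6] [ 24.4  33.7 111.8]
```

```bash
python3 e2.py wrist w7; python3 -c "
import cv2;a=cv2.imread('pics/w7.png');b=cv2.imread('pics/s3.png')[140:230,210:320]
import numpy as np
b=cv2.resize(b,(469,384));a=a[:,:];c=np.hstack([cv2.resize(a,(400,300)),cv2.resize(b,(366,300))]);cv2.imwrite('pics/m1.png',c)"
```

```text
TCP local [-120.1    3.2   75.7] 88.00203644053565
red 472 [-63.3  16.1  88.2] [-68.1  -3.8  18. ] [ 8.3 27.4 90.2]
```

View pics/m1.png

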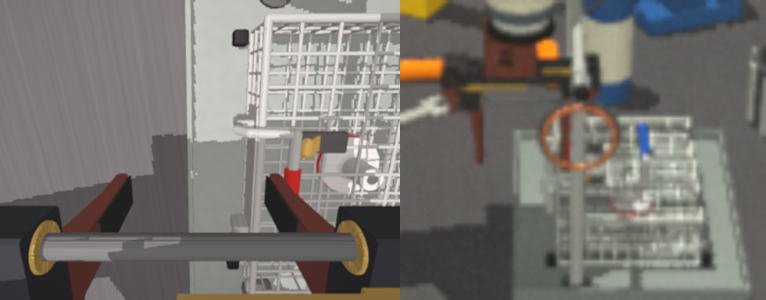

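Red sleeve is at (292,180) in the left half (local x −63), stopped against the clips with the finger just in front of it. Now I press.

```bash
python3 -m creep '[0.001,0,0,0,0.002,0,0,0,0.002,0,0,0]';python3 g.py; python3 -m creep '[0.001,0,0,0,0.002,0,0,0,0.002,0,0,0]';python3 g.py
```

```text
t: 21.27
ee_pos: [452.5, 184.6, 75.6]
orientation: [-2.336, -2.098, 0.004]
ft_force: [-6.4, 2.0, 5.9]
width: 88.3
grasp_force: 3.6
-119.57205535885602 3.1797716291582745 75.60871081617702 toolx-yaw 1.5767056547129101 88.29130530937974 0.4689201341555226
t: 21.52
ee_pos: [453.3, 184.5, 75.4]
orientation: [-2.335, -2.098, 0.007]
ft_force: [-8.7, 2.9, 2.9]
width: 87.8
grasp_force: 4.4
-118.78434898207726 3.1261933183166875 75.36112239671766 toolx-yaw 1.5767499833722785 87.79876034474901 0.4674109710110408
```

```bash
python3 -m creep '[0.001,0,0,0,0.002,0,0,0,0.002,0,0,0]';python3 g.py; python3 -m creep '[0.001,0,0,0,0.002,0,0,0,0.002,0,0,0]';python3 g.py; python3 e2.py wrist w8
```

```text
t: 21.77
ee_pos: [453.8, 184.4, 75.2]
orientation: [-2.334, -2.096, 0.011]
ft_force: [-16.0, 4.6, 9.7]
width: 87.5
grasp_force: 7.9
-118.33785457253856 3.0709146815091195 75.18524958532838 toolx-yaw 1.576621602579334 87.53918387194096 0.465915968315865
t: 22.02
ee_pos: [454.8, 184.2, 74.7]
orientation: [-2.333, -2.096, 0.014]
ft_force: [-15.7, 4.4, 5.6]
width: 87.7
grasp_force: 8.2
-117.28668840583148 2.9936696964658474 74.6778371508621 toolx-yaw 1.576572062988807 87.72812654212412 0.4644544276520098
TCP local [-117.3    3.    74.7] 87.36550666803873
red 460 [-60.8  16.2  86.4] [-65.5  -4.4  17.6] [ 9.3 27.4 88.7]
```

```bash
python3 -m creep '[0.001,0,0,0,0.001,0,0,0]';python3 g.py; python3 -m creep '[0.001,0,0,0,0.001,0,0,0]'; python3 g.py; python3 e2.py wrist w8
```

```text
t: 22.23
ee_pos: [459.1, 184.5, 75.1]
orientation: [-2.335, -2.099, 0.005]
ft_force: [-1.1, 0.3, -0.8]
width: 87.9
grasp_force: 0.8
-113.04089655177573 3.790353367440636 75.05859202281603 toolx-yaw 1.577369226719312 87.86418909496274 0.46402115154865353
t: 22.4
ee_pos: [460.4, 184.5, 75.3]
orientation: [-2.336, -2.098, 0.005]
ft_force: [-7.4, 2.5, 2.4]
width: 87.8
grasp_force: 3.8
-111.78819835071015 3.906138361727608 75.28869569566358 toolx-yaw 1.5765891949661732 87.76378734232519 0.4632900283264073
TCP local [-111.8    3.9   75.3] 87.51792756617814
red 396 [-55.2  16.7  81.5] [-59.9  -6.3  17.9] [ 8.6 27.4 83.6]
```

```bash
python3 -m creep '[0.001,0,0,0,0.001,0,0,0]'; python3 -m creep '[-0.004,0,0,0,-0.015,0.002,0,0,-0.04,0.004,0,0,-0.075,0.008,0,0,-0.085,0.009,0.03,0,-0.085,0.009,0.065,0,-0.085,0.009,0.1,0,-0.085,0.009,0.14,0,-0.085,0.009,0.18,0,-0.085,0.009,0.22,0]'
python3 -m creep '[0,-0.04,0.02,0,0,-0.08,0.04,0,0,-0.12,0.04,0,0,-0.16,0.04,0,0,-0.2,0.04,0,0,-0.24,0.04,0,0,-0.28,0.04,0,0,-0.32,0.04,0,0,-0.36,0.04,0,0,-0.36,0.04,0]'; python3 e2.py side s4; python3 e2.py top t4; python3 -c "
import cv2,numpy as np
a=cv2.imread('pics/t4.png')[140:240,130:400];b=cv2.imread('pics/s4.png')[140:300,200:360]
cv2.imwrite('pics/m2.png',np.vstack([cv2.resize(a,(780,289)),np.hstack([cv2.resize(b,(300,300)),cv2.resize(cv2.imread('pics/s4.png'),(480,300))])]))"
```

```text
t: 22.62
ee_pos: [460.5, 184.4, 75.3]
orientation: [-2.335, -2.097, 0.007]
ft_force: [-10.7, 2.3, 5.0]
width: 87.4
grasp_force: 5.5
t: 23.45
ee_pos: [377.6, 193.6, 298.0]
orientation: [2.336, 2.099, 0.003]
ft_force: [0.7, 0.3, -1.2]
width: 87.9
grasp_force: 0.0
t: 24.28
ee_pos: [377.9, -172.1, 336.1]
orientation: [2.341, 2.09, -0.001]
ft_force: [-0.1, 0.4, -0.2]
width: 88.0
grasp_force: 0.0
TCP local [-154.  -357.   335.8] 87.7823671681223
blue 25 [ 19.3  -0.5 108.4] [ 14.6 -29.8  71.1] [ 29.5  29.  114.2]
TCP local [-154.3 -355.2  335.6] 87.68060134934753
blue 44 [ 21.2  -0.9 108.3] [ 14.3 -28.  101.5] [ 26.4  28.  116.5]
red 8 [-53.7   2.3  82.7] [-56.  -13.5  79.1] [-52.5  13.   89.9]
```

View pics/m2.png

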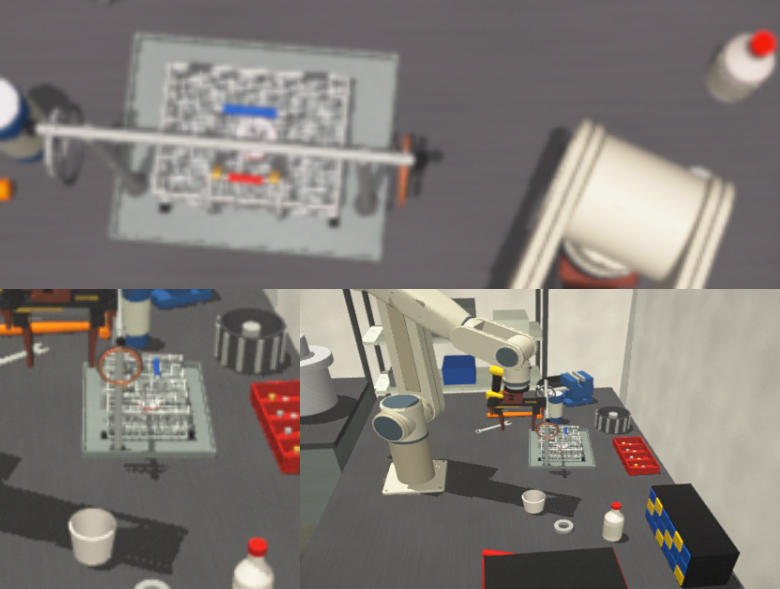

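The picture shows the lid shut (blue handle at (250,110)), the red sleeve between the clips at (245,179), local x −54, z about 83 on top, which is home. The piston is inside, and the rail and bystanders are where they were.

```bash
python3 -c "
from workcell import ticket
print(ticket.close_job())"
```

```text
the job is handed in; nothing more can be done
None
```

The job is handed in: the piston stands in the basket, the lid is shut and the hook is home past its clips, with the rail and everything else seen in place; my first grasp closed on air, and I first pushed the lid back to its stop (about 44 N on the shut fingers) to make room.

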